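Slide the loaded shelf board into its slots

ROBOT

A 6-joint arm with a two-finger parallel gripper is mounted at the origin on the work surface. World frame = base frame: x ahead of the robot, y to its left, z up, the work surface at z = 0. Lengths are in m, angles in rad, forces in N, time in s.
With the tool pointing down it reaches from about 0.375 to 0.9 m from the base axis. Payload 3.1 kg.
Tool frame: the origin (TCP) lies at the very end of the fingers, on their centre line; the grasp point (between the pads) lies 19 mm behind it; z points along the fingers, y is the direction in which the jaws open and shut (so a half turn about z gives the same grasp; the last joint's range is limited). The gripper opens to 85 mm and grips with 20 to 120 N. Pads are 22 mm wide; open, the fingers measure 114 mm over their backs; the gripper's body (76 mm by 85 mm) begins 54 mm behind the grasp point. The pads swing forward as they close: fully open they stand 13 mm farther back than shut.
Start: joints at [-1.405, 0.527, 1.433, -0, 1.181, -0.178], TCP at [0.211, -0.588, 0.231] pointing down, gripper open.
Joint ranges: [-3.08, 3.08], [-0.75, 2.2], [0.22, 2.44], [-1.43, 4.57], [0, 2.65], [-2.85, 2.85]. Speed limits (rad/s): [2.79, 2.79, 3.14, 3.14, 3.14, 3.14].

INTERFACE

Orientations are given as a unit quaternion [x, y, z, w].
In Python, from station import manip gives the robot as it stands.
- The arm moves only by the tool send_rows, never from a script. Its argument "motion" is a list of rows, each an object with "gripper": the finger opening in mm, from 0 to 85.4; "travel": the shift along the tool's x, y, z in mm, a list of three; "rotation": the turn, a rotation vector about the tool's x, y, z in degrees, a list of three. In form: [{"gripper": gripper, "travel": [x, y, z], "rotation": [ax, ay, az]}, ...]. A call has 1 to 12 rows; each row shifts and turns the commanded pose from where the row before left it, along the tool's axes as they then stand; what a row does not reach is not made up. A row lasts 1/12 s, in which the tool goes at most 41.7 mm and 7.16 degrees, less where a joint would pass 70% of its speed; a pose out of reach is approached as far as the arm can. A call is refused whole if a number of a shift passes 41.7 or a number of a turn 7.16, either way. A call with a gripper value outside its range is refused whole. The fingers move at their own pace and stop on an object; "newtons" is the grip in N (left out, the last holds). Time passes only in rows, so rows that do not move let the fingers close. It gives the time, the measured TCP pose, the force and the opening at its end, in the units of the state.
- manip.sense(): the state, without advancing time (a new reading comes with each control period).
- manip.snapshot(name): name is "scene" or "side" or "wrist"; returns the picture (384x512x3 uint8, red, green, blue); there is no depth.
- manip.calibration(name): a dict with "fx", "fy", "cx", "cy" (pixels), "k1" (the pictures are not rectified: a ray, as slopes to the right and down, at radius r is drawn at 1 + k1 r^2 times it, then the intrinsics apply), "cam_to_world" (4x4, takes a point from camera to world coordinates). Camera axes: x right, y down, z forward; pixel columns grow to the right and rows downward; lengths in m; the calibration is good to about 2 mm. A picture is of the moment at which its call begins: read the wrist's pose just before it. calibration takes no time and is no camera call; for the wrist camera it gives the pose at the moment of the call.
- manip.sign_off(): hands the job in, once; it reports no verdict.
The state is a dict: "t": time; "q": joint angles; "qd": joint speeds; "tau": joint torques, N m; "tcp_pos": TCP position; "tool_rot": TCP orientation; "force": force on the tool from outside, world axes, zero at the start; "ft_torque": the same for the moment, N m; "finger_gap": opening from 0.0 (shut) to 1.0 (fully open).
Only numpy, scipy, OpenCV 4.12 (cv2) and the standard library are available. Lean on these libraries where they do the work, as an engineer would, in place of code of your own. Each camera call takes 0.05 s, during which the arm holds its last target. There are 200 camera calls.

TASK

The top shelf board of the polishing-wheel rack has been drawn out towards you. Without lifting it, push its front edge with your fingertips and slide it slowly back along its rails until you feel it drop into its four slots, then stop, without ramming or forcing it, and take your hand away. The felt wheel and the compound bar stay lying on the board, and everything else on the bench stays where it is.

Things in the scene. Friction and masses are not known exactly. Their poses are not given: they have to be found in the camera images.
- rack: Low welded steel bench rack, fixed, 375 mm long (x), 268 mm wide. Origin on the bench under the centre of the board's home place; x runs along the rails from the open front to the rear, the way the board goes home; z up. Two angle rails, x = -225 to 150 mm: flat flanges 45 mm wide facing inwards, tops 90 mm above the bench, outer uprights to 110 mm. A bar closes the rear, 110 mm high.
- slots (a point): Point on the rack midway between its four slots, level with the flange tops (90 mm above the bench); axes as the rack's. Each flange has two slots right through it, 20 mm along x, at x = -75 and 75 mm from here. Between the flanges the rack is open, 166 mm wide; on its lower shelf spare wheels and a rod lie, all under 50 mm above the bench.
- board: Loose plywood shelf board, about 0.5 kg, 220 (x) x 200 (y) x 18 mm; origin at the centre of the plywood's underside, axes as the rack's. Sliding, its underside is 99 mm above the bench; home it has dropped 9 mm, lies on the flanges and is held, with 3 mm of play each way. It starts 50 to 110 mm short of home, towards the robot, and slides against 2 to 5 N of friction.
- board_battens (a point): Point at the centre of the board's underside. Two steel battens cross under the board at x = -75 and 75 mm from here, 14 mm wide (x), 9 mm high, 250 mm long: their ends stick out 25 mm past each side, ride on the flanges and fall into the slots. Pushed fast, they strike the far walls of the slots hard.
- board_front (a point): Middle of the board's front edge (the upright face towards the robot, 200 mm wide, 18 mm high), at half its thickness; x points from it into the board.
- home_front (a point): Point fixed on the rack at which board_front comes to rest when the board is home (x = -110 mm, y = 0, 99 mm above the bench); axes as the rack's.
- felt_wheel: Grey felt polishing wheel, 100 mm across, 25 mm thick, lying loose on the rear half of the board; origin at the centre of its underside.
- compound_bar: Red-brown bar of polishing compound with a paper band, 40 x 110 x 35 mm (x, y, z), lying loose across the front half of the board, its near face at least 38 mm behind the board's front edge; origin at the centre of its underside.
- paste_tub: Closed jar, 84 mm across, 85 mm tall, red lid, standing on the bench; leave it alone.
- spare_wheel: Brown sisal polishing wheel, 124 mm across, 30 mm thick, lying on the bench; leave it alone.
- bronze_bush: Bronze bush, 54 mm across, 50 mm tall, standing on the bench; leave it alone.
- spanner: Steel spanner, 190 mm long, lying on the bench; leave it alone.
- wheel_brush: Brush lying on the bench; leave it alone.
Mind the look-alikes: they are no part of the job. There is more than one size of the compound_bar; the job needs the smallest.

How it is judged:
At the end, for the whole second after the job is handed in: The board lies flat and still with all four batten ends down in the slots: underside 87 to 92.5 mm above the bench, within 6 mm of home along and across the rails, tilted less than 0.03 rad; the felt wheel and the compound bar lie flat and still on it, their centres over the board (z of board in the frame of rack between 0.087 and 0.0925 m and x of board in the frame of rack between -0.006 and 0.006 m and y of board in the frame of rack between -0.006 and 0.006 m and angle between board's own z axis and vertical below 0.03 rad and z of felt_wheel in the frame of board between 0.014 and 0.024 m and x of felt_wheel in the frame of board between -0.11 and 0.11 m and y of felt_wheel in the frame of board between -0.1 and 0.1 m and z of compound_bar in the frame of board between 0.014 and 0.024 m and x of compound_bar in the frame of board between -0.11 and 0.11 m and y of compound_bar in the frame of board between -0.1 and 0.1 m and linear speed of each of board, felt_wheel, compound_bar below 0.01 m/s); the robot touches nothing.
It fails at once if the board is lifted or tipped: more than 10 mm above its riding height on the rails, or tilted more than 0.15 rad (z of board in the frame of rack above 0.109 m or angle between board's own z axis and vertical above 0.15 rad).
It fails at once if the board is rammed or forced: the fingers press on it with more than 90 N (contact force between the fingers and board above 90 N).
It fails at once if the felt wheel or the compound bar is lifted off the board or tipped, or falls off (z of any of felt_wheel, compound_bar in the frame of board above 0.032 m or angle between any of felt_wheel, compound_bar's own z axis and vertical above 0.3 rad or height (world z) of any of felt_wheel, compound_bar below 0.085 m).
It fails at once if another thing on the bench is moved more than 20 mm (distance of any of paste_tub, spare_wheel, bronze_bush, spanner, wheel_brush from where it was at the start of the episode above 0.02 m).
It also fails if it takes over 29 s, if anything falls off the work surface, if the arm or the gripper's body presses on something with over 40 N, if the wrist force passes 120 N, or if a joint passes its speed limit or range.

## Working session

There is one attempt and no reset: what is moved stays moved. The work goes in short steps, Python scripts to look and compute and a tool call to move; the robot and the scene stay as the last step left them, time stands still between calls to the robot, and variables do not carry over. Pictures are saved under pics/ and viewed, about 8 in all and at most 12, crops included, and the job is handed in when it is done.

Besides the shell and the picture viewer there is one more tool, called after "Request:" by a JSON object that holds its "method" and its "body". send_rows: Moves the arm, as the interface text tells. Its arguments: {"type":"object","properties":{"motion":{"type":"array","items":{"type":"object","properties":{"gripper":{"type":"number"},"travel":{"type":"array","items":{"type":"number"}},"rotation":{"type":"array","items":{"type":"number"}}}}},"newtons":{"type":"number"}},"required":["motion"]}

```bash
mkdir -p pics
python3 - <<'E'
from station import manip
import cv2,numpy as np
s=manip.sense();print(s['t'],s['tcp_pos'],s['tool_rot'],s['force'],s['finger_gap'])
for n in("scene","side"):
    c=manip.calibration(n);print(n,{k:np.round(v,4).tolist() for k,v in c.items()})
    im=manip.snapshot(n);cv2.imwrite(f"pics/{n}0.png",cv2.cvtColor(im,cv2.COLOR_RGB2BGR))
E
```

```text
0.0 [ 0.2105886  -0.58769978  0.23033525] [ 9.85257438e-01  1.71074876e-01  3.33214790e-07 -1.08054086e-03] [-0.20380733 -0.61487943 -0.03195412] 0.9984593489423366
scene {'fx': 409.7452, 'fy': 409.7452, 'cx': 250.7284, 'cy': 190.5703, 'k1': -0.1355, 'cam_to_world': [[0.7484, 0.4571, -0.4806, 1.1349], [0.6629, -0.4916, 0.5647, -0.7311], [0.0219, -0.7412, -0.6709, 0.9482], [0.0, 0.0, 0.0, 1.0]]}
side {'fx': 478.266, 'fy': 478.266, 'cx': 260.0628, 'cy': 193.8338, 'k1': 0.0627, 'cam_to_world': [[-0.9033, -0.3082, 0.2984, 0.0293], [-0.4284, 0.6129, -0.6639, 1.0796], [0.0217, -0.7276, -0.6857, 1.229], [0.0, 0.0, 0.0, 1.0]]}
```

View pics/scene0.png

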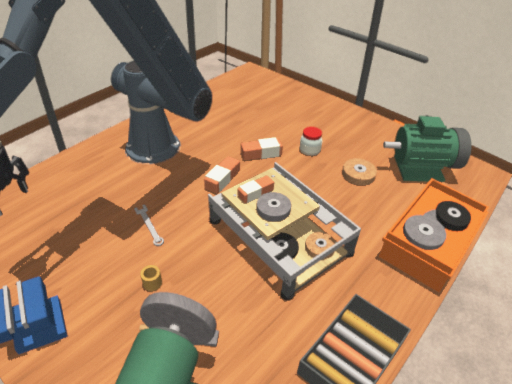

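View pics/side0.png

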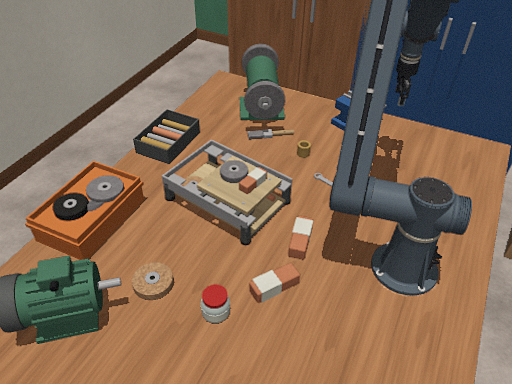

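Run:
```python
import cv2,numpy as np
a=cv2.imread("pics/scene0.png")[120:310,190:370];b=cv2.imread("pics/side0.png")[130:260,150:330]
cv2.imwrite("pics/c1.png",cv2.resize(a,(720,600*760//760-0),interpolation=cv2.INTER_CUBIC) if 0 else cv2.resize(a,None,fx=3.15,fy=3.15,interpolation=cv2.INTER_CUBIC))
cv2.imwrite("pics/c2.png",cv2.resize(b,None,fx=4.4,fy=4.4,interpolation=cv2.INTER_CUBIC))
```

```text
(no output)
```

View pics/c1.png

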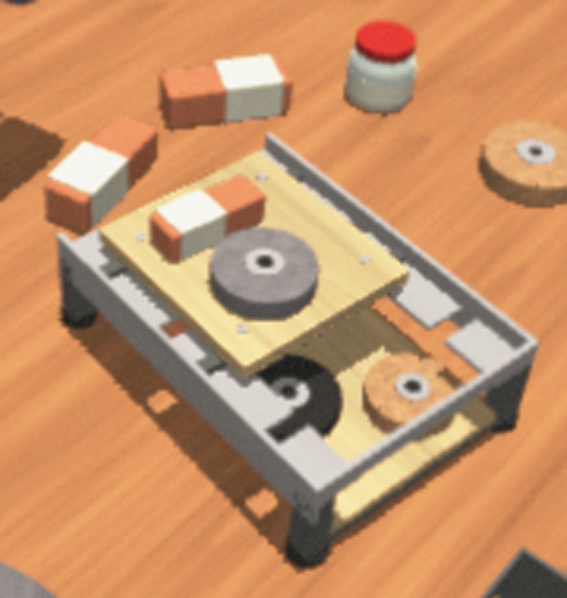

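View pics/c2.png

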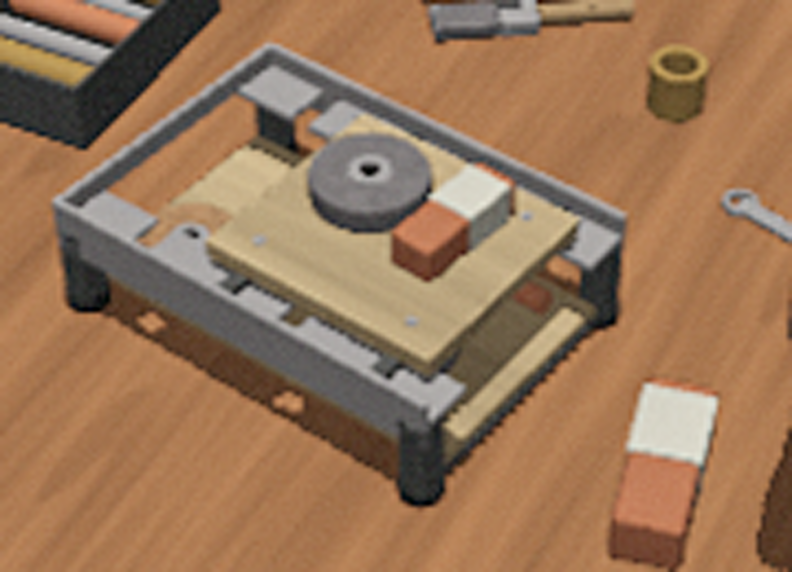

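```bash
cat > h.py <<'E'
from station import manip
import numpy as np
def pt(n,u,v,z,c=None):
    c=c or manip.calibration(n); d=np.array([(u-c['cx'])/c['fx'],(v-c['cy'])/c['fy']]);s=d.copy()
    for _ in range(20): s=d/(1+c['k1']*(s@s))
    T=np.array(c['cam_to_world']);r=T[:3,:3]@[*s,1];o=T[:3,3]
    return (o+r*(z-o[2])/r[2])[:2]
E
python3 - <<'E'
from h import *
np.set_printoptions(precision=4,suppress=True)
S=dict(rFL=(267,137,.11),rFR=(60,237,.11),rRL=(535,343,.11),rRR=(320,490,.11),bFL=(262,153,.117),bFR=(103,232,.117),bRR=(245,375,.117),bRL=(407,268,.117),big1FR=(45,190,.04),big2=(160,90,.04))
D=dict(rFR=(625,215,.11),rRR=(270,47,.11),rRL=(60,200,.11),rFL=(425,415,.11),bRL=(213,250,.117),bFL=(430,362,.117),bFR=(578,220,.117))
P={}
for k,(u,v,z) in S.items():
    P[k]=[pt('scene',190+u/3.15,120+v/3.15,z)]
for k,(u,v,z) in D.items(): P.setdefault(k,[]).append(pt('side',150+u/4.4,130+v/4.4,z))
for k in P: print(k,*P[k])
m={k:np.mean(P[k],0) for k in P}
ax=(m['rRL']+m['rRR']-m['rFL']-m['rFR'])/2; L=np.linalg.norm(ax);ax/=L
bx=m['bRL']-m['bFL'];print('yaw',np.arctan2(*ax[::-1]),L,'board yaw',np.arctan2(*bx[::-1]),np.linalg.norm(bx))
ay=np.array([-ax[1],ax[0]])
cen=(m['rRL']+m['rRR']+m['rFL']+m['rFR'])/4; org=cen+ax*.0375
print('origin',org)
for k in m: d=m[k]-org;print(k,d@ax*1000,d@ay*1000)
E
```

```text
rFL [0.5043 0.1281] [0.4939 0.1437]
rFR [ 0.4565 -0.1266] [ 0.4482 -0.1244]
rRL [0.8659 0.0633] [0.8605 0.0635]
rRR [ 0.8194 -0.1931] [ 0.8115 -0.1891]
bFL [0.5224 0.0969] [0.5116 0.1   ]
bFR [ 0.4871 -0.0989] [ 0.4768 -0.0945]
bRR [ 0.7014 -0.1454]
bRL [0.7289 0.058 ] [0.717  0.0662]
big1FR [ 0.3345 -0.0352]
big2 [0.3024 0.1828]
yaw -0.1876180372045802 0.3701173593411194 board yaw -0.1747515464702475 0.20915704114498798
origin [ 0.6944 -0.0363]
rFL -223.99726056103327 132.75932702573104
rFR -221.12009878008593 -132.759327025731
rRL 147.2537285996508 129.48246658758816
rRR 147.86363074146857 -129.48246658758816
bFL -199.40488568869887 99.32533060013304
bFR -197.45504890714932 -98.94576038629793
bRR 27.286495952502737 -105.81223885771169
bRL 9.734843078303436 102.01637348178542
big1FR -353.7209324455442 -65.99570985349892
big2 -425.9346229059785 142.1489446914518
```

Request:
{"method": "send_rows", "body": {"motion": [{"gripper": 85, "travel": [21.5, -24.1, 0], "rotation": [0, 0, 0]}, {"gripper": 85, "travel": [21.5, -24.1, 0], "rotation": [0, 0, 0]}, {"gripper": 85, "travel": [21.5, -24.1, 0], "rotation": [0, 0, 0]}, {"gripper": 85, "travel": [21.5, -24.1, 0], "rotation": [0, 0, 0]}, {"gripper": 85, "travel": [21.5, -24.1, 0], "rotation": [0, 0, 0]}, {"gripper": 85, "travel": [21.5, -24.1, 0], "rotation": [0, 0, 0]}, {"gripper": 85, "travel": [21.5, -24.1, 0], "rotation": [0, 0, 0]}, {"gripper": 85, "travel": [21.5, -24.1, 0], "rotation": [0, 0, 0]}, {"gripper": 85, "travel": [21.5, -24.1, 0], "rotation": [0, 0, 0]}, {"gripper": 85, "travel": [21.5, -24.1, 0], "rotation": [0, 0, 0]}]}}

```text
t: 0.93
tcp_pos: [0.332, -0.2873, 0.2311]
tool_rot: [0.985, 0.171, -0.0, -0.0]
force: [0.1, -0.0, 0.4]
finger_gap: 0.993
```

Request:
{"method": "send_rows", "body": {"motion": [{"gripper": 85, "travel": [21.5, -24.1, 0], "rotation": [0, 0, 0]}, {"gripper": 85, "travel": [21.5, -24.1, 0], "rotation": [0, 0, 0]}, {"gripper": 85, "travel": [21.5, -24.1, 0], "rotation": [0, 0, 0]}, {"gripper": 85, "travel": [21.5, -24.1, 0], "rotation": [0, 0, 0]}, {"gripper": 85, "travel": [21.5, -24.1, 0], "rotation": [0, 0, 0]}, {"gripper": 85, "travel": [21.5, -24.1, 0], "rotation": [0, 0, 0]}, {"gripper": 85, "travel": [21.5, -24.1, 0], "rotation": [0, 0, 0]}, {"gripper": 85, "travel": [21.5, -24.1, 0], "rotation": [0, 0, 0]}]}}

```text
t: 1.6
tcp_pos: [0.4289, -0.0479, 0.2312]
tool_rot: [0.985, 0.171, -0.0, -0.0]
force: [-0.4, -0.5, 0.5]
finger_gap: 0.997
```

Request:
{"method": "send_rows", "body": {"motion": [{"gripper": 85, "travel": [0, 0, 0], "rotation": [0, 0, 6]}, {"gripper": 85, "travel": [0, 0, 0], "rotation": [0, 0, 6]}, {"gripper": 85, "travel": [0, 0, 0], "rotation": [0, 0, 6]}, {"gripper": 85, "travel": [0, 0, 0], "rotation": [0, 0, 6]}, {"gripper": 85, "travel": [0, 0, 0], "rotation": [0, 0, 6]}, {"gripper": 85, "travel": [0, 0, 0], "rotation": [0, 0, 0]}]}}

```text
t: 2.1
tcp_pos: [0.4286, -0.0493, 0.2311]
tool_rot: [0.996, -0.091, -0.0, -0.0]
force: [-0.0, -0.4, -0.3]
finger_gap: 0.994
```

Run:
```python
from h import *
import cv2
s=manip.sense();print(s['t'],s['tcp_pos'],s['tool_rot'],s['q'],s['force'])
c=manip.calibration('wrist');print({k:np.round(v,4).tolist() for k,v in c.items()})
cv2.imwrite("pics/w1.png",cv2.cvtColor(manip.snapshot('wrist'),cv2.COLOR_RGB2BGR))
import pickle;pickle.dump(c,open('w1.pkl','wb'))
```

```text
2.1 [ 0.42857512 -0.04931363  0.23110375] [ 9.95895717e-01 -9.05074841e-02 -3.25174395e-04 -9.77038688e-05] [-3.74791231e-01  2.68234952e-01  1.89497939e+00  6.32009445e-06
  9.79057367e-01  1.37726460e+00] [-0.04005091 -0.35642399 -0.31640384]
{'fx': 301.756, 'fy': 301.756, 'cx': 252.152, 'cy': 193.5114, 'k1': -0.0463, 'cam_to_world': [[-0.1808, -0.9367, -0.2997, 0.5055], [-0.9835, 0.172, 0.0556, -0.0643], [-0.0005, 0.3048, -0.9524, 0.375], [0.0, 0.0, 0.0, 1.0]]}
```

View pics/w1.png

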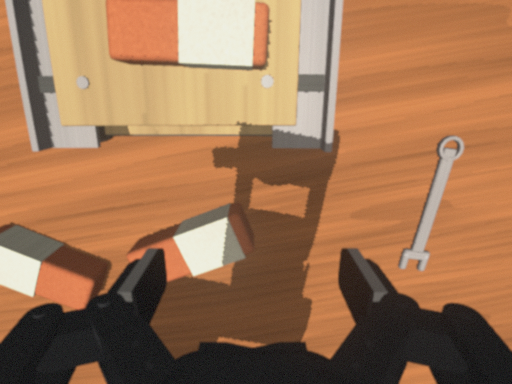

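Run:
```python
from h import *
import pickle;c=pickle.load(open('w1.pkl','rb'))
p=lambda u,v,z:pt('wrist',u,v,z,c)
FL,FR=p(62,125,.117),p(298,126,.117);RL,RR=p(38,150,.11),p(334,150,.11)
print(FL,FR,np.linalg.norm(FL-FR),RL,RR,np.linalg.norm(RL-RR))
d=FL-FR;print('board yaw',-np.arctan2(d[0],d[1]));d=RL-RR;y=-np.arctan2(d[0],d[1]);print('rack yaw',y)
# rails, direction via left outer edge
a=p(334,150,.11);b=p(342,0,.11);g=p(38,150,.11);h=p(8,0,.11);print(np.arctan2(*(b-a)[::-1]),np.arctan2(*(h-g)[::-1]))
ax=np.array([np.cos(y),np.sin(y)]);print('front rel rack front',((FL+FR)/2-(RL+RR)/2)@ax, 'mid',(FL+FR)/2,(RL+RR)/2)
t=np.array([.42857512,-.04931363]);yt=-2*0.0906
ax=np.array([np.cos(yt),np.sin(yt)]);ay=np.array([-ax[1],ax[0]]);d=(FL+FR)/2-t;print('tool to front: x',d@ax,'left',d@ay)
```

```text
[0.51411915 0.09940189] [ 0.47595081 -0.09795668] 0.2010154933088542 [0.49768707 0.13402474] [ 0.44880374 -0.12744   ] 0.2659950896921105
board yaw -0.19103749684834326
rack yaw -0.1848257888028797
-0.16236664067962597 -0.16291828503279185
front rel rack front 0.02189071794778868 mid [0.49503498 0.00072261] [0.47324541 0.00329237]
tool to front: x 0.05635475689762365 left 0.06119378706255673
```

Request:
{"method": "send_rows", "body": {"motion": [{"gripper": 85, "travel": [5, -20.4, 0], "rotation": [0, 0, 0]}, {"gripper": 85, "travel": [5, -20.4, 0], "rotation": [0, 0, 0]}, {"gripper": 85, "travel": [5, -20.4, 0], "rotation": [0, 0, 0.2]}, {"gripper": 85, "travel": [0, 0, 25], "rotation": [0, 0, 0]}, {"gripper": 85, "travel": [0, 0, 25], "rotation": [0, 0, 0]}, {"gripper": 85, "travel": [0, 0, 25], "rotation": [0, 0, 0]}, {"gripper": 85, "travel": [0, 0, 25], "rotation": [0, 0, 0]}, {"gripper": 85, "travel": [0, 0, 25], "rotation": [0, 0, 0]}, {"gripper": 85, "travel": [0, 0, 15], "rotation": [0, 0, 0]}, {"gripper": 85, "travel": [0, 0, 11], "rotation": [0, 0, 0]}, {"gripper": 85, "travel": [0, 0, 0], "rotation": [0, 0, 0]}]}}

```text
t: 3.07
tcp_pos: [0.4531, 0.0082, 0.0783]
tool_rot: [0.996, -0.09, -0.002, -0.0]
force: [-1.1, -0.0, 0.5]
finger_gap: 0.999
```

Run:
```python
from h import *
import cv2
s=manip.sense();print(s['t'],s['tcp_pos'],s['tool_rot'],s['force'])
A=manip.snapshot('scene');B=manip.snapshot('side')
f=lambda a:cv2.resize(a,None,fx=2.5,fy=2.5,interpolation=cv2.INTER_CUBIC)
cv2.imwrite("pics/d1.png",cv2.cvtColor(np.hstack([f(A[110:310,190:345]),f(B[110:310,170:330])]),cv2.COLOR_RGB2BGR))
```

```text
3.0667 [0.4531151  0.00817187 0.07825362] [ 9.95897460e-01 -9.04554215e-02 -2.43996920e-03 -3.35681029e-04] [-1.05838151 -0.00911901  0.49895199]
```

View pics/d1.png

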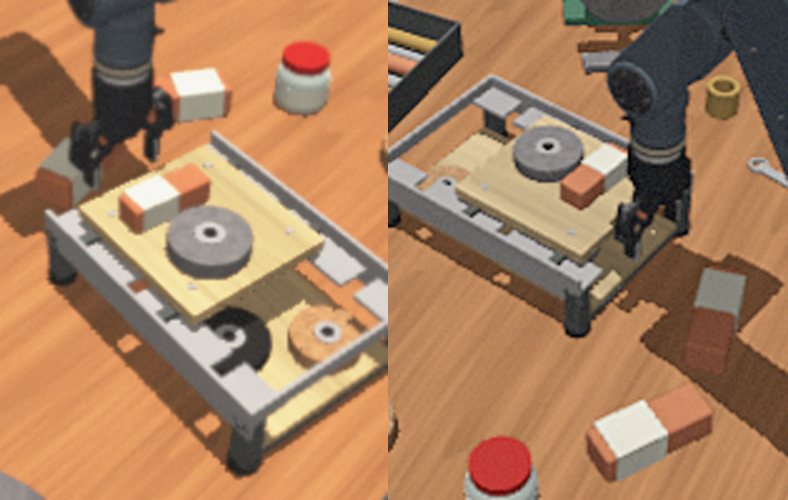

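Request:
{"method": "send_rows", "body": {"motion": [{"gripper": 85, "travel": [4, 0, 0]}, {"gripper": 85, "travel": [4, 0, 0]}, {"gripper": 85, "travel": [4, 0, 0]}, {"gripper": 85, "travel": [4, 0, 0]}, {"gripper": 85, "travel": [2, 0, 0]}, {"gripper": 85, "travel": [2, 0, 0]}, {"gripper": 85, "travel": [2, 0, 0]}, {"gripper": 85, "travel": [2, 0, 0]}]}}

```text
validation failed for argument at $.mo...
```

Request:
{"method": "send_rows", "body": {"motion": [{"gripper": 85, "travel": [2, 0, 0]}, {"gripper": 85, "travel": [2, 0, 0]}, {"gripper": 85, "travel": [2, 0, 0]}, {"gripper": 85, "travel": [2, 0, 0]}, {"gripper": 85, "travel": [2, 0, 0]}]}}

```text
validation failed for argument at $.mo...
```

Request:
{"method": "send_rows", "body": {"motion": [{"gripper": 85, "travel": [2, 0, 0]}, {"gripper": 85, "travel": [2, 0, 0]}, {"gripper": 85, "travel": [2, 0, 0]}, {"gripper": 85, "travel": [2, 0, 0]}, {"gripper": 85, "travel": [2, 0, 0]}]}}

```text
validation failed for argument at $.mo...
```

Rotation is required in every row.

Request:
{"method": "send_rows", "body": {"motion": [{"gripper": 85, "travel": [4, 0, 0], "rotation": [0, 0, 0]}, {"gripper": 85, "travel": [4, 0, 0], "rotation": [0, 0, 0]}, {"gripper": 85, "travel": [4, 0, 0], "rotation": [0, 0, 0]}, {"gripper": 85, "travel": [4, 0, 0], "rotation": [0, 0, 0]}, {"gripper": 85, "travel": [2, 0, 0], "rotation": [0, 0, 0]}, {"gripper": 85, "travel": [2, 0, 0], "rotation": [0, 0, 0]}, {"gripper": 85, "travel": [2, 0, 0], "rotation": [0, 0, 0]}, {"gripper": 85, "travel": [2, 0, 0], "rotation": [0, 0, 0]}]}}

```text
t: 3.83
tcp_pos: [0.4782, 0.0036, 0.0803]
tool_rot: [0.996, -0.091, -0.0, -0.0]
force: [1.2, 0.9, -0.0]
finger_gap: 0.994
```

Request:
{"method": "send_rows", "body": {"motion": [{"gripper": 85, "travel": [2, 0, 0], "rotation": [0, 0, 0]}, {"gripper": 85, "travel": [2, 0, 0], "rotation": [0, 0, 0]}, {"gripper": 85, "travel": [2, 0, 0], "rotation": [0, 0, 0]}, {"gripper": 85, "travel": [2, 0, 0], "rotation": [0, 0, 0]}, {"gripper": 85, "travel": [2, 0, 0], "rotation": [0, 0, 0]}]}}

```text
t: 4.25
tcp_pos: [0.4858, 0.0023, 0.0801]
tool_rot: [0.996, -0.091, -0.002, -0.0]
force: [-3.8, 0.7, 3.0]
finger_gap: 0.993
```

Request:
{"method": "send_rows", "body": {"motion": [{"gripper": 85, "travel": [2, 0, 0], "rotation": [0, 0, 0]}, {"gripper": 85, "travel": [2, 0, 0], "rotation": [0, 0, 0]}, {"gripper": 85, "travel": [2, 0, 0], "rotation": [0, 0, 0]}, {"gripper": 85, "travel": [2, 0, 0], "rotation": [0, 0, 0]}, {"gripper": 85, "travel": [2, 0, 0], "rotation": [0, 0, 0]}]}}

```text
t: 4.67
tcp_pos: [0.498, -0.0, 0.0801]
tool_rot: [0.996, -0.091, -0.0, -0.0]
force: [-2.7, 0.9, -0.9]
finger_gap: 0.994
```

Request:
{"method": "send_rows", "body": {"motion": [{"gripper": 85, "travel": [2, 0, 0], "rotation": [0, 0, 0]}, {"gripper": 85, "travel": [2, 0, 0], "rotation": [0, 0, 0]}, {"gripper": 85, "travel": [2, 0, 0], "rotation": [0, 0, 0]}, {"gripper": 85, "travel": [2, 0, 0], "rotation": [0, 0, 0]}, {"gripper": 85, "travel": [2, 0, 0], "rotation": [0, 0, 0]}, {"gripper": 85, "travel": [2, 0, 0], "rotation": [0, 0, 0]}, {"gripper": 85, "travel": [2, 0, 0], "rotation": [0, 0, 0]}, {"gripper": 85, "travel": [2, 0, 0], "rotation": [0, 0, 0]}, {"gripper": 85, "travel": [2, 0, 0], "rotation": [0, 0, 0]}, {"gripper": 85, "travel": [2, 0, 0], "rotation": [0, 0, 0]}]}}

```text
t: 5.5
tcp_pos: [0.5176, -0.0037, 0.0803]
tool_rot: [0.996, -0.092, -0.0, -0.0]
force: [-2.2, 1.0, -2.1]
finger_gap: 0.993
```

Request:
{"method": "send_rows", "body": {"motion": [{"gripper": 85, "travel": [2, 0, 0], "rotation": [0, 0, 0]}, {"gripper": 85, "travel": [2, 0, 0], "rotation": [0, 0, 0]}, {"gripper": 85, "travel": [2, 0, 0], "rotation": [0, 0, 0]}, {"gripper": 85, "travel": [2, 0, 0], "rotation": [0, 0, 0]}, {"gripper": 85, "travel": [2, 0, 0], "rotation": [0, 0, 0]}, {"gripper": 85, "travel": [2, 0, 0], "rotation": [0, 0, 0]}, {"gripper": 85, "travel": [2, 0, 0], "rotation": [0, 0, 0]}, {"gripper": 85, "travel": [2, 0, 0], "rotation": [0, 0, 0]}, {"gripper": 85, "travel": [2, 0, 0], "rotation": [0, 0, 0]}, {"gripper": 85, "travel": [2, 0, 0], "rotation": [0, 0, 0]}]}}

```text
t: 6.33
tcp_pos: [0.5373, -0.0074, 0.0803]
tool_rot: [0.996, -0.092, 0.0, -0.0]
force: [-2.5, 0.7, -2.5]
finger_gap: 0.992
```

Request:
{"method": "send_rows", "body": {"motion": [{"gripper": 85, "travel": [2, 0, 0], "rotation": [0, 0, 0]}, {"gripper": 85, "travel": [2, 0, 0], "rotation": [0, 0, 0]}, {"gripper": 85, "travel": [2, 0, 0], "rotation": [0, 0, 0]}, {"gripper": 85, "travel": [2, 0, 0], "rotation": [0, 0, 0]}, {"gripper": 85, "travel": [2, 0, 0], "rotation": [0, 0, 0]}, {"gripper": 85, "travel": [2, 0, 0], "rotation": [0, 0, 0]}]}}

```text
t: 6.83
tcp_pos: [0.5491, -0.0095, 0.0803]
tool_rot: [0.996, -0.091, -0.0, -0.0]
force: [-1.7, 0.5, -1.7]
finger_gap: 0.993
```

Run:
```python
from h import *
import cv2
s=manip.sense();print(s['t'],s['tcp_pos'],s['tool_rot'],s['force'])
A=manip.snapshot('scene');B=manip.snapshot('side');cv2.imwrite('pics/A2.png',A[:,:,::-1]);cv2.imwrite('pics/B2.png',B[:,:,::-1])
f=lambda a:cv2.resize(a,None,fx=2.5,fy=2.5,interpolation=cv2.INTER_CUBIC)
cv2.imwrite("pics/d2.png",cv2.cvtColor(np.hstack([f(A[110:310,200:360]),f(B[110:310,160:320])]),cv2.COLOR_RGB2BGR))
```

```text
6.8333 [ 0.54909057 -0.0095049   0.08031903] [ 9.95805796e-01 -9.14921630e-02 -2.63242798e-05 -1.04989225e-05] [-1.74834357  0.46303237 -1.67658771]
```

View pics/d2.png

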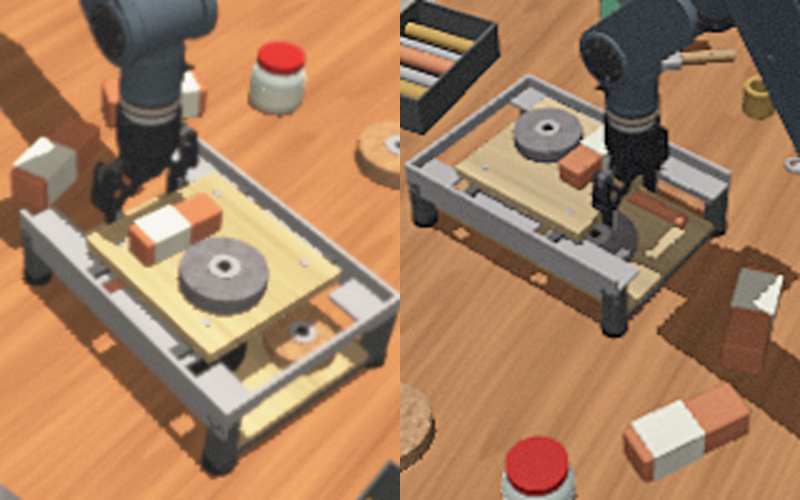

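Request:
{"method": "send_rows", "body": {"motion": [{"gripper": 85, "travel": [1, 0, 0], "rotation": [0, 0, 0]}, {"gripper": 85, "travel": [1, 0, 0], "rotation": [0, 0, 0]}, {"gripper": 85, "travel": [1, 0, 0], "rotation": [0, 0, 0]}, {"gripper": 85, "travel": [1, 0, 0], "rotation": [0, 0, 0]}, {"gripper": 85, "travel": [1, 0, 0], "rotation": [0, 0, 0]}, {"gripper": 85, "travel": [1, 0, 0], "rotation": [0, 0, 0]}, {"gripper": 85, "travel": [1, 0, 0], "rotation": [0, 0, 0]}, {"gripper": 85, "travel": [1, 0, 0], "rotation": [0, 0, 0]}, {"gripper": 85, "travel": [1, 0, 0], "rotation": [0, 0, 0]}, {"gripper": 85, "travel": [1, 0, 0], "rotation": [0, 0, 0]}, {"gripper": 85, "travel": [1, 0, 0], "rotation": [0, 0, 0]}, {"gripper": 85, "travel": [1, 0, 0], "rotation": [0, 0, 0]}]}}

```text
t: 7.93
tcp_pos: [0.5608, -0.0116, 0.0804]
tool_rot: [0.996, -0.091, -0.0, -0.0]
force: [-5.2, 1.2, 2.4]
finger_gap: 0.992
```

Request:
{"method": "send_rows", "body": {"motion": [{"gripper": 85, "travel": [1, 0, 0], "rotation": [0, 0, 0]}, {"gripper": 85, "travel": [1, 0, 0], "rotation": [0, 0, 0]}, {"gripper": 85, "travel": [1, 0, 0], "rotation": [0, 0, 0]}]}}

```text
t: 8.18
tcp_pos: [0.5638, -0.0122, 0.0804]
tool_rot: [0.996, -0.092, 0.0, -0.0]
force: [-4.2, 0.7, 3.5]
finger_gap: 1.0
```

Request:
{"method": "send_rows", "body": {"motion": [{"gripper": 85, "travel": [1, 0, 0], "rotation": [0, 0, 0]}, {"gripper": 85, "travel": [1, 0, 0], "rotation": [0, 0, 0]}, {"gripper": 85, "travel": [1, 0, 0], "rotation": [0, 0, 0]}]}}

```text
t: 8.43
tcp_pos: [0.5667, -0.0128, 0.0803]
tool_rot: [0.996, -0.092, -0.0, -0.0]
force: [-4.5, 0.4, 3.9]
finger_gap: 0.998
```

Request:
{"method": "send_rows", "body": {"motion": [{"gripper": 85, "travel": [1, 0, 0], "rotation": [0, 0, 0]}, {"gripper": 85, "travel": [1, 0, 0], "rotation": [0, 0, 0]}]}}

```text
t: 8.6
tcp_pos: [0.5687, -0.0132, 0.0803]
tool_rot: [0.996, -0.091, 0.0, 0.0]
force: [-3.2, 1.2, 3.3]
finger_gap: 0.996
```

Request:
{"method": "send_rows", "body": {"motion": [{"gripper": 85, "travel": [1, 0, 0], "rotation": [0, 0, 0]}, {"gripper": 85, "travel": [1, 0, 0], "rotation": [0, 0, 0]}]}}

```text
t: 8.77
tcp_pos: [0.5707, -0.0136, 0.0803]
tool_rot: [0.996, -0.091, 0.0, 0.0]
force: [-3.3, 1.9, 2.1]
finger_gap: 0.998
```

Request:
{"method": "send_rows", "body": {"motion": [{"gripper": 85, "travel": [1, 0, 0], "rotation": [0, 0, 0]}, {"gripper": 85, "travel": [1, 0, 0], "rotation": [0, 0, 0]}]}}

```text
t: 8.93
tcp_pos: [0.5725, -0.0139, 0.0802]
tool_rot: [0.996, -0.092, -0.0, -0.0]
force: [-5.2, 0.1, 3.7]
finger_gap: 0.994
```

Request:
{"method": "send_rows", "body": {"motion": [{"gripper": 85, "travel": [1, 0, 0], "rotation": [0, 0, 0]}, {"gripper": 85, "travel": [1, 0, 0], "rotation": [0, 0, 0]}]}}

```text
t: 9.1
tcp_pos: [0.5725, -0.0139, 0.0802]
tool_rot: [0.996, -0.092, -0.002, -0.0]
force: [-7.0, -0.5, 5.7]
finger_gap: 0.992
```

Run:
```python
from h import *
import cv2
s=manip.sense();print(s['t'],s['tcp_pos'],s['tool_rot'],s['force'])
A=manip.snapshot('scene');B=manip.snapshot('side');cv2.imwrite('pics/A3.png',A[:,:,::-1]);cv2.imwrite('pics/B3.png',B[:,:,::-1])
s=manip.sense();print(s['t'],s['tcp_pos'],s['tool_rot'],s['force'])
f=lambda a:cv2.resize(a,None,fx=3.1,fy=3.1,interpolation=cv2.INTER_CUBIC)
cv2.imwrite("pics/d3.png",cv2.cvtColor(np.hstack([f(A[150:300,220:350]),f(B[130:280,160:285])]),cv2.COLOR_RGB2BGR))
```

```text
9.1 [ 0.57249821 -0.01394737  0.08020365] [ 9.95781299e-01 -9.17267642e-02 -2.40294113e-03 -1.74516516e-04] [-6.95373689 -0.50640126  5.66061615]
9.2 [ 0.57277544 -0.01398342  0.08016278] [ 9.95790351e-01 -9.16383236e-02 -1.99438766e-03 -1.29864494e-04] [-6.4381532   1.36970717  4.89164996]
```

View pics/d3.png

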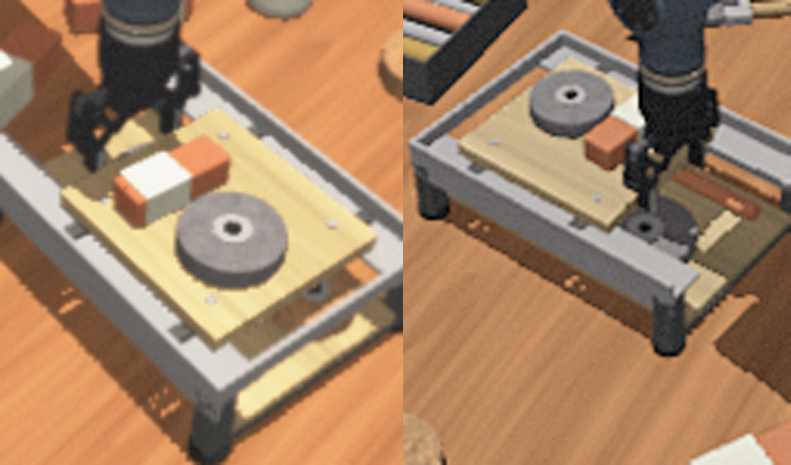

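Run:
```python
from h import *
np.set_printoptions(precision=1,suppress=True)
yaw=-.186;R=np.array([[np.cos(yaw),np.sin(yaw)],[-np.sin(yaw),np.cos(yaw)]])
ref={'scene':[((190+535/3.15,120+343/3.15),(150,134)),((190+320/3.15,120+490/3.15),(150,-134))],
'side':[((150+270/4.4,130+47/4.4),(150,-134)),((150+60/4.4,130+200/4.4),(150,134))]}
pts={'scene':dict(RL=(220+375/3.1,150+242/3.1),FR=(220+63/3.1,150+190/3.1),RR=(220+218/3.1,150+345/3.1)),
'side':dict(RL=(160+57/3.1,130+142/3.1),FL=(160+210/3.1,130+222/3.1))}
for n in ref:
    off=np.mean([np.array(r)-R@pt(n,*p,.11)*1000 for p,r in ref[n]],0)
    for z in(.108,.117):
        print(n,z,{k:R@pt(n,*p,z)*1000+off for k,p in pts[n].items()})
```

```text
scene 0.108 {'RL': array([113.2,  91.1]), 'FR': array([-109.2,  -96. ]), 'RR': array([ 114.1, -101.6])}
scene 0.117 {'RL': array([117.9,  83.7]), 'FR': array([-102.1, -101.4]), 'RR': array([ 118.9, -106.9])}
side 0.108 {'RL': array([110.3,  97.1]), 'FL': array([-110.1,   93.5])}
side 0.117 {'RL': array([102.5, 104.1]), 'FL': array([-116.1,  100.6])}
```

Both views agree only for the dropped height (top at 108 mm, board about 1–3 mm from home), and the push force has begun to rise: stop and withdraw.

Request:
{"method": "send_rows", "body": {"motion": [{"gripper": 85, "travel": [-2, 0, 0], "rotation": [0, 0, 0]}, {"gripper": 85, "travel": [-3, 0, 0], "rotation": [0, 0, 0]}, {"gripper": 85, "travel": [-6, 0, 0], "rotation": [0, 0, 0]}, {"gripper": 85, "travel": [-10, 0, 0], "rotation": [0, 0, 0]}, {"gripper": 85, "travel": [-10, 0, 0], "rotation": [0, 0, 0]}, {"gripper": 85, "travel": [-10, 0, 0], "rotation": [0, 0, 0]}, {"gripper": 85, "travel": [-10, 0, 0], "rotation": [0, 0, 0]}, {"gripper": 85, "travel": [0, 0, -25], "rotation": [0, 0, 0]}, {"gripper": 85, "travel": [0, 0, -30], "rotation": [0, 0, 0]}, {"gripper": 85, "travel": [0, 0, -30], "rotation": [0, 0, 0]}, {"gripper": 85, "travel": [0, 0, -30], "rotation": [0, 0, 0]}, {"gripper": 85, "travel": [0, 0, -30], "rotation": [0, 0, 0]}]}}

```text
t: 10.2
tcp_pos: [0.5243, -0.0049, 0.2268]
tool_rot: [0.996, -0.092, 0.001, 0.0]
force: [0.7, 0.2, -0.6]
finger_gap: 0.992
```

Run:
```python
from h import *
import cv2
s=manip.sense();print(s['t'],s['tcp_pos'],s['force'])
C=manip.calibration('wrist');W=manip.snapshot('wrist');A=manip.snapshot('scene')
import pickle;pickle.dump(C,open('w2.pkl','wb'))
a=cv2.resize(A[120:300,200:360],None,fx=2.13,fy=2.13,interpolation=cv2.INTER_CUBIC)[:384]
a=np.vstack([a,np.zeros((384-a.shape[0],a.shape[1],3),np.uint8)])
o=np.hstack([W,a])[:,:800];cv2.imwrite("pics/e.png",o[:,:,::-1])
```

```text
10.2 [ 0.52432199 -0.00494606  0.22677476] [ 0.69422232  0.15686169 -0.59465527]
```

View pics/e.png

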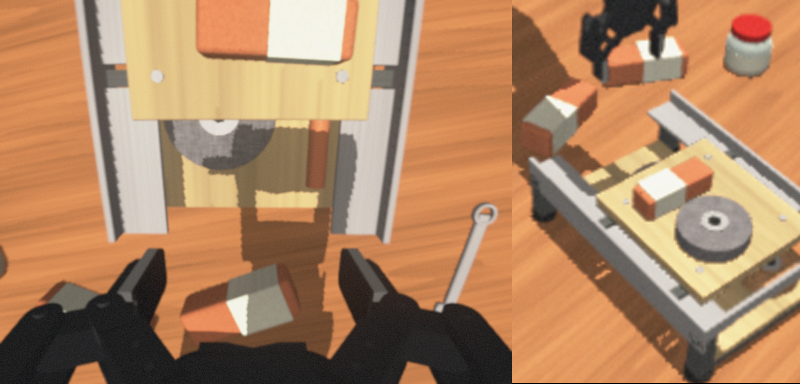

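Run:
```python
from h import *
import pickle;c=pickle.load(open('w2.pkl','rb'))
p=lambda u,v,z:pt('wrist',u,v,z,c)
RL,RR=p(113,241,.11),p(388,242,.11);ax=np.array([np.cos(-.186),np.sin(-.186)]);ay=np.array([-ax[1],ax[0]])
for z in(.108,.117):
    a,b=p(133,119,z),p(368,121,z);d=(a+b)/2-(RL+RR)/2;print(z,np.linalg.norm(a-b),d@ax,d@ay,(a-b)@ax)
print(np.linalg.norm(RL-RR))
```

```text
0.108 0.20121235256725806 0.11407651630111526 2.8306493404987013e-05 0.0012577415399541811
0.117 0.1943223816657633 0.11467588420497092 -2.0038586792081658e-05 0.0012146735945655423
0.26579635817226377
```

```bash
python3 -c "
from station import manip
print(manip.sign_off(), manip.sense()['t'])"
```

```text
the job is handed in; nothing more can be done
the job is handed in; nothing more can be done
```

The board is back in its slots, and I handed the job in. I pushed its front edge with the open fingertips at about 24 mm/s, then 12 mm/s near home. The push force was 2–6 N and I stopped when it reached about 8–9 N against the slot walls. Then I backed off and raised the hand clear, with force readings back at the noise level, about 10 s into the 29 s.

**Position:** In the last wrist picture the front edge is 114 mm behind the rack front, against 115 mm at home. It is centred across the rails to within 1 mm and out of square by about 1 mm over its width.

**Height:** With the top assumed at the dropped height, 108 mm, the edge measures 201 mm wide (200 mm true); at riding height it would measure only 194 mm. Before I withdrew, the scene and side cameras agreed on the board's rear-left corner to 3–6 mm at the dropped height. At riding height they were 15–20 mm apart, so I take the rear as down too.

**Everything else:** The felt wheel and the smallest compound bar still lie flat on the board. In the pictures the other things on the bench look undisturbed; I did not measure them.

**Disagreement:** The scene and side cameras differed by up to about 10 mm in absolute position (15 mm across at one rack corner), so I made the dropped-height check relative to the rack.

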